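Set a casting knife to a gauge leaf

ROBOT

A 7-joint arm with a two-finger parallel gripper is mounted at the origin on the work surface. World frame = base frame: x ahead of the robot, y to its left, z up, the work surface at z = 0. Lengths are in m, angles in rad, forces in N, time in s.
With the tool pointing down it reaches from about 0.4 to 0.875 m from the base axis. Payload 6.5 kg.
Tool frame: the origin (TCP) lies on the centre line of the jaws, within the pads' length; the fingertips stand 17 mm ahead of it and the grasp point (between the pads) lies 2 mm behind it; y points along the fingers, z is the direction in which the jaws open and shut, and the axes are right-handed (so a half turn about y gives the same grasp; the last joint's range is limited). The gripper opens to 88 mm and grips with 3 to 60 N. Pads are 18 mm wide; open, the fingers measure 123 mm over their backs; the gripper's body (75 mm by 187 mm) begins 45 mm behind the grasp point.
Start: joints at [1.063, 0.536, -0.004, 1.538, 0.003, 1.067, -0.071], TCP at [0.278, -0.588, 0.256] pointing down, gripper open.
Joint ranges: [-2.7, 2.7], [-0.37, 2.16], [-1.27, 1.26], [0.24, 2.4], [-1.31, 4.45], [0.19, 1.91], [-2.76, 2.76]. Speed limits (rad/s): [2.39, 2.39, 3.14, 3.14, 3.14, 3.14, 3.14].

INTERFACE

Orientations are given as a unit quaternion [w, x, y, z].
In Python, from rig import bot, optics, workorder gives the robot as it stands.
- The arm moves only by the shell command python3 -m pendant 'ROWS' [FORCE]. ROWS is JSON, a list of rows, each a list of 3 entries, a list of its own where there are three numbers: the shift along the tool's x, y, z in cm, then the turn, a rotation vector about the tool's x, y, z in degrees, then the finger opening in cm, from 0 to 8.81. A call has 1 to 8 rows; each row shifts and turns the pose as measured when the row begins, along the tool's axes as they then stand; what a row does not reach is not made up. A row lasts 1/8 s, in which the tool goes at most 62.5 mm and 10.7 degrees, less where a joint would pass 70% of its speed; a pose out of reach is approached as far as the arm can. A call with a gripper value outside its range is refused whole. The fingers move at their own pace and stop on an object; FORCE is the grip in N (left out, the last holds). Time passes only in rows, so rows that do not move let the fingers close. It gives the time, the measured TCP pose, the force and the opening at its end, in the units of the state.
- bot.state(): the state, without advancing time (a new reading comes with each control period).
- optics.get_image(name): name is "scene" or "side" or "wrist"; returns the picture (480x640x3 uint8, blue, green, red); there is no depth.
- optics.camera_params(name): a dict with "fx", "fy", "cx", "cy" (pixels), "D" ([k1, k2, p1, p2, k3] as OpenCV has them; the pictures are not rectified), "origin" and "attitude" of the camera in the world; the wrist camera has in their place "tool_from_camera" (4x4, takes a point from camera to tool coordinates, whose origin is the TCP and whose axes are the tool frame's). Camera axes: x right, y up, looking along -z (the intrinsics and any distortion apply to the point x, -y, -z); pixel columns grow to the right and rows downward; lengths in m; the calibration is good to about 2 mm. A picture is of the moment at which its call begins: read the wrist's pose just before it. camera_params takes no time and is no camera call.
- workorder.sign_off(): hands the job in, once; it reports no verdict.
The state is a dict: "clock": time; "joint_positions": joint angles; "joint_velocities": joint speeds; "tau": joint torques, N m; "eef_pos": TCP position; "tcp_rot": TCP orientation; "wrist_force": force on the tool from outside, world axes, zero at the start; "torque": the same for the moment, N m; "width": finger opening in m.
Only numpy, scipy, OpenCV 4.12 (cv2) and the standard library are available. Lean on these libraries where they do the work, as an engineer would, in place of code of your own. Each camera call takes 0.05 s, during which the arm holds its last target. There are 200 camera calls.

TASK

Set the raised knife of the gel casting table to the thickest of the three gauge leaves: slide that leaf flat under the knife, let go of it and crank the handwheel until the knife just bears on the leaf, without clamping it hard, then take the leaf again and draw it out so that you feel it drag. Leave the knife at that height and lay the leaf flat back in its empty lane on the gauge board, the same way round as the others, without disturbing the other leaves or the things standing about.

Things in the scene. Friction and masses are not known exactly. Their poses are not given: they have to be found in the camera images.
- coater: gel casting table, fixed, grey base 330 x 210 mm with a flat glass bed on top. Origin on the bench right under the middle of the knife edge; own x points away from its front, y along the knife, z up. Bed: top at z = 50 mm, x from -195 mm (front) to +125 mm, y +/-100 mm. Two columns 22 mm thick at x = 0, y = +/-88 mm carry a bridge: x +/-25 mm, y +/-108 mm, z 168 to 186 mm
- knife: steel doctor knife across the bed, 130 mm wide along y, lower edge 8 mm thick (x +/-4 mm), in a crossbeam moved by the handwheel screw. It is sprung: on meeting a leaf it bears with about 5 N at once, then 1.5 N more for each mm the crossbeam is wound lower, and drops by that amount when the leaf is drawn out. Origin at the middle of its lower edge
- knife_edge (a point): middle of the knife's lower edge; its height above the bed is the gap, 14 to 18 mm at the start
- wheel_top (a point): on the handwheel's vertical axis, level with its rim's top, 211 mm above the bench over the middle of the bridge. The wheel is 96 mm across, its hub 30 mm across and 7 mm higher than the rim. Clockwise (seen from above) lowers the knife by 4 mm a full turn, anticlockwise raises it; it stays where left and has turns to spare
- knob_centre (a point): centre of the handwheel's upright crank knob: a black cylinder 20 mm thick, 42 mm tall, revolving freely on its own vertical pin, so it can be held without turning the gripper while it is led round. It runs round the wheel's axis at 42 mm radius, its centre 236 mm above the bench. Turning takes about 2 N at the knob
- gauge_thick: the thickest gauge, 10 mm thick: a flat metal leaf 26 mm wide with an upright black handle block 60 long x 14 wide x 36 mm tall at one end, undersides flush. Origin at the centre of the handle, half-way up. Own x runs from handle to tip, z up: handle x = -30 to +30 mm, leaf to its tip at x = +150 mm. Starts flat in one of the gauge board's lanes. About 140 g
- gauge_thick_tip (a point): middle of the thickest leaf's tip, on its underside
- gauge_mid: the middle gauge, 6 mm thick: a flat metal leaf 26 mm wide with an upright black handle block 60 long x 14 wide x 36 mm tall at one end, undersides flush. Origin at the centre of the handle, half-way up. Own x runs from handle to tip, z up: handle x = -30 to +30 mm, leaf to its tip at x = +150 mm. Starts flat in one of the gauge board's lanes. About 124 g
- gauge_thin: the thinnest gauge, 3 mm thick: a flat metal leaf 26 mm wide with an upright black handle block 60 long x 14 wide x 36 mm tall at one end, undersides flush. Origin at the centre of the handle, half-way up. Own x runs from handle to tip, z up: handle x = -30 to +30 mm, leaf to its tip at x = +150 mm. Starts flat in one of the gauge board's lanes. About 112 g
- tray: wooden gauge board 215 (x) x 166 (y) mm, fixed, left or right of the casting table. Origin at the centre of its underside, x along its lanes. Flat top at z = 8 mm; four ribs 6 mm wide, 8 mm tall, from x = -8 to +101 mm at y = +/-26 and +/-80 mm, and a 12 mm tall end rail at x = +104 mm make three lanes, middles at y = -53, 0, +53 mm. Gauges lie with the handle at the open end, handle centre at about x = -62 mm
- stirrer: white magnetic stirrer, 200 x 150 x 71 mm tall, fixed, on the side of the casting table where the gauge board is not; origin at the centre of its underside
- beaker: glass beaker, 74 mm across, 92 mm tall, standing on the stirrer; origin at the centre of its underside
- amber_bottle: amber glass reagent bottle, 54 mm across, 145 mm tall, standing on the bench near the front of the casting table; origin at the centre of its underside
- flask: small conical stoppered flask, 54 mm across, 116 mm tall, standing close beside the casting table's left (+y) side; origin at the centre of its underside
- dish: covered glass dish, 60 mm across, 18 mm tall, lying on the casting bed beyond the knife; origin at the centre of its underside
- scraper: wooden-handled scraper, 165 mm long, 13 mm wide, 10 mm tall, lying on the casting bed along its left (+y) edge; origin on its underside near the middle of its length
- powder_jar: white powder jar, 68 mm across, 85 mm tall, on the bench; origin at the centre of its underside
- carton: small cardboard carton 45 x 100 x 75 mm tall, standing close beside the casting table's right (-y) side; origin at the centre of its underside
Not all that is in view belongs to the job. Leave any blue or turquoise look-alike of the gauge_mid alone.

How it is judged:
On the way, in this order (a step that is already met when the one before it is completed fails the run):
1. the thickest leaf lies flat on the bed, its tip through the gap and past the knife edge (x of gauge_thick_tip in the frame of coater above 0.012 m and y of gauge_thick_tip in the frame of coater between -0.055 and 0.055 m and z of gauge_thick_tip in the frame of coater between 0.045 and 0.058 m and angle between gauge_thick's own z axis and vertical below 0.06 rad), for 0.2 s.
2. the gripper off the leaf, the knife has been wound down until it bears on it (x of gauge_thick_tip in the frame of coater above 0.012 m and y of gauge_thick_tip in the frame of coater between -0.055 and 0.055 m and z of gauge_thick_tip in the frame of coater between 0.045 and 0.058 m and contact force between knife and gauge_thick above 2.5 N and contact force between the fingers and gauge_thick below 0.05 N), for 0.3 s.
3. the leaf, held in the fingers, slides under the bearing knife with drag (x of gauge_thick_tip in the frame of coater above -0.004 m and contact force between knife and gauge_thick above 2.5 N and contact force between the fingers and gauge_thick above 2 N and linear speed of gauge_thick above 0.003 m/s), for 0.08 s.
4. the leaf is clear of the knife (x of gauge_thick_tip in the frame of coater below -0.008 m), for 0.1 s.
At the end, for the whole second after the job is handed in: With the leaf gone, the knife edge stands 7.5 to 10.7 mm above the bed (the leaf is 10 mm); the thickest leaf lies flat and at rest in a lane of the gauge board, handle at the open (-x) end, within 0.35 rad of the lane; the other two leaves are still in their lanes; nothing is held (z of knife_edge in the frame of coater between 0.0575 and 0.0607 m and x of gauge_thick in the frame of tray between -0.095 and 0.01 m and y of gauge_thick in the frame of tray between -0.075 and 0.075 m and z of each of gauge_thick, gauge_mid, gauge_thin in the frame of tray below 0.032 m and angle between each of gauge_thick, gauge_mid, gauge_thin's own z axis and vertical below 0.08 rad and angle between the x axis of each of gauge_thick, gauge_mid, gauge_thin and the x axis of tray, either way round below 0.35 rad and x of gauge_mid in the frame of tray between -0.095 and 0.01 m and y of gauge_mid in the frame of tray between -0.075 and 0.075 m and x of gauge_thin in the frame of tray between -0.095 and 0.01 m and y of gauge_thin in the frame of tray between -0.075 and 0.075 m and linear speed of gauge_thick below 0.01 m/s and linear speed of knife below 0.005 m/s); the robot touches nothing.
It fails at once if the knife clamps the leaf hard (over 15 N) (contact force between knife and gauge_thick above 15 N).
It fails at once if another gauge leaf is moved by more than 15 mm (distance of any of gauge_mid, gauge_thin from where it was at the start of the episode above 0.015 m).
It fails at once if a bystander is moved by more than 30 mm or tipped (distance of any of beaker, amber_bottle, flask, dish, scraper, powder_jar, carton from where it was at the start of the episode above 0.03 m or angle between any of beaker, amber_bottle, flask, dish, scraper, powder_jar, carton's own z axis and vertical above 0.5 rad).
It also fails if it takes over 72 s, if anything falls off the work surface, if the arm or the gripper's body presses on something with over 40 N, if the wrist force passes 120 N, or if a joint passes its speed limit or range.

## Working session

There is one attempt and no reset: what is moved stays moved. The work goes in short steps, Python scripts to look and compute and a shell command to move; the robot and the scene stay as the last step left them, time stands still between calls to the robot, and variables do not carry over. Pictures are saved under pics/ and viewed, about 8 in all and at most 12, crops included, and the job is handed in when it is done.

```bash
ls; mkdir -p pics
python3 - <<'E'
from rig import bot, optics
import cv2
print(bot.state())
for n in("scene","side","wrist"):
    p=optics.camera_params(n);print(n,p)
for n in("scene","side"):
    cv2.imwrite(f"pics/{n}0.png",optics.get_image(n))
E
```

```text
pics
{'clock': 0.0, 'joint_positions': array([ 1.06278568,  0.53714154, -0.00440594,  1.53882829,  0.00260667,
        1.06734014, -0.07120868]), 'joint_velocities': array([ 0.00099833, -0.00033765,  0.00059237,  0.00039608, -0.00106356,
        0.00029565,  0.00065019]), 'tau': array([ 1.26675577e-04, -5.70984328e+01,  9.90736708e-01, -2.51606977e+01,
       -5.62810188e-02,  1.78706052e-02,  1.43005732e-04]), 'eef_pos': array([ 0.27764577, -0.58708041,  0.25487283]), 'tcp_rot': array([ 0.15476616, -0.15513277,  0.6904973 , -0.6893437 ]), 'wrist_force': array([-0.1567638 ,  1.15958407, -0.08688723]), 'torque': array([-0.00743427, -0.01201518,  0.01135211]), 'width': 0.08778688634778492}
scene {'fx': 559.6060100225243, 'fy': 559.6060100225243, 'cx': 323.67920675613226, 'cy': 241.2134323927873, 'D': array([-0.1569898,  0.       ,  0.       ,  0.       ,  0.       ]), 'origin': array([ 1.44714987, -0.13264499,  1.29473256]), 'attitude': array([0.75444507, 0.26736451, 0.20848213, 0.56201785])}
side {'fx': 605.0666541679725, 'fy': 605.0666541679725, 'cx': 329.8549004413811, 'cy': 245.79730155190313, 'D': array([-0.0072999,  0.       ,  0.       ,  0.       ,  0.       ]), 'origin': array([-0.21962811,  0.8286149 ,  1.38580303]), 'attitude': array([-0.3827006 , -0.14035693,  0.31874786,  0.85571022])}
wrist {'fx': 358.7672756866482, 'fy': 358.7672756866482, 'cx': 312.5675709782371, 'cy': 241.77750485442857, 'D': array([-0.01088549,  0.        ,  0.        ,  0.        ,  0.        ]), 'tool_from_camera': array([[-2.22130736e-03, -9.60502462e-01, -2.78262620e-01,
        -7.04437357e-02],
       [ 7.05507514e-04,  2.78261732e-01, -9.60505029e-01,
        -1.28319038e-01],
       [ 9.99997284e-01, -2.32989326e-03,  5.95368717e-05,
        -8.90560638e-05],
       [ 0.00000000e+00,  0.00000000e+00,  0.00000000e+00,
         1.00000000e+00]])}
```

View both.

View pics/scene0.png

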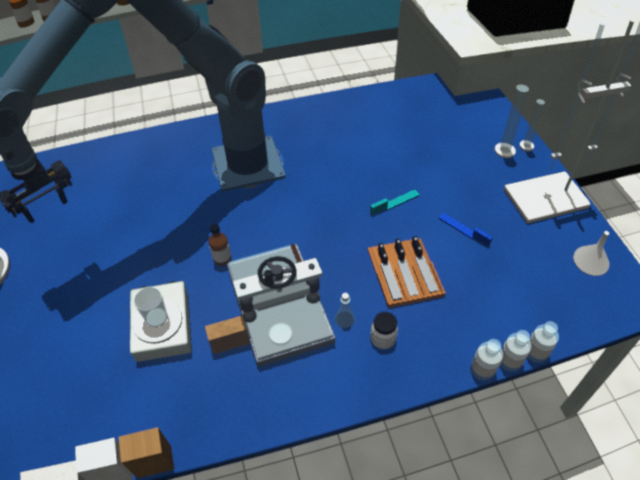

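View pics/side0.png

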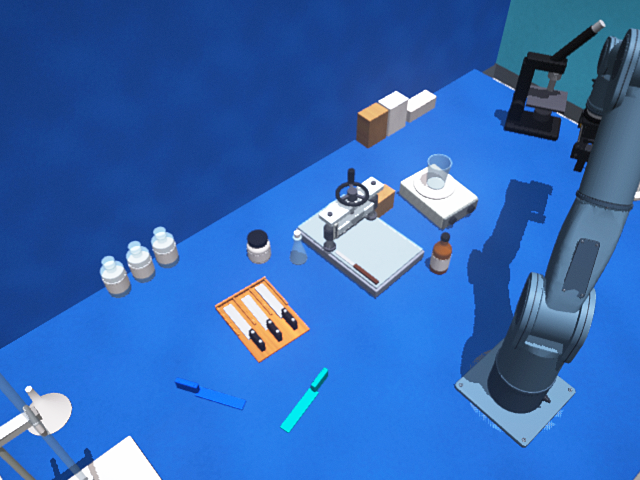

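```bash
cat > h.py <<'E'
import numpy as np, cv2
from scipy.spatial.transform import Rotation as R
from rig import bot, optics
def rot(q): return R.from_quat(np.roll(q,-1)).as_matrix()   # wxyz
def cam(n, st=None):
    p=optics.camera_params(n); K=np.array([[p['fx'],0,p['cx']],[0,p['fy'],p['cy']],[0,0,1]])
    if 'origin' in p: Rm,o=rot(p['attitude']),p['origin']
    else:
        st=st or bot.state(); T=p['tool_from_camera']; Rt=rot(st['tcp_rot'])
        Rm=Rt@T[:3,:3]; o=Rt@T[:3,3]+st['eef_pos']
    return K,p['D'],Rm@np.diag([1,-1,-1]),o
def proj(c,P):
    K,D,Rm,o=c; q=(np.atleast_2d(P)-o)@Rm
    return cv2.projectPoints(q,np.zeros(3),np.zeros(3),K,D)[0][:,0]
def ray(c,uv,z):
    K,D,Rm,o=c; n=cv2.undistortPoints(np.float64(uv).reshape(-1,1,2),K,D)[:,0]
    d=np.c_[n,np.ones(len(n))]@Rm.T
    return o+d*((np.asarray(z)-o[2])/d[:,2])[:,None]
def crop(im,x,y,w,h,s,f): cv2.imwrite(f,cv2.resize(im[y:y+h,x:x+w],None,fx=s,fy=s,interpolation=cv2.INTER_CUBIC))
def tool(dw,st=None):
    st=st or bot.state(); return rot(st['tcp_rot']).T@np.asarray(dw)
E
python3 - <<'E'
from h import *
crop(cv2.imread('pics/scene0.png'),200,200,260,170,3,'pics/c1.png')
crop(cv2.imread('pics/side0.png'),210,160,230,200,3,'pics/c2.png')
print(rot(bot.state()['tcp_rot']))
E
```

```text
[[-9.03984630e-01 -7.98044999e-04  4.27564208e-01]
 [-4.27564929e-01  1.35071241e-03 -9.03983632e-01]
 [ 1.43903335e-04 -9.99998769e-01 -1.56223931e-03]]
```

View pics/c1.png

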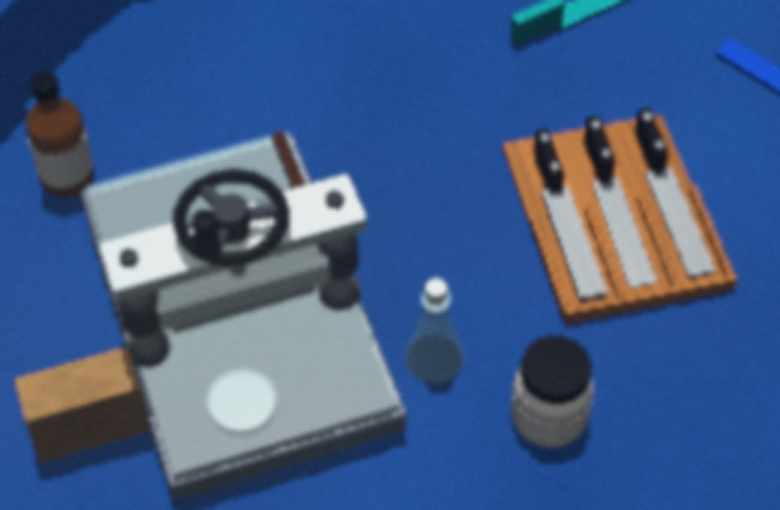

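View pics/c2.png

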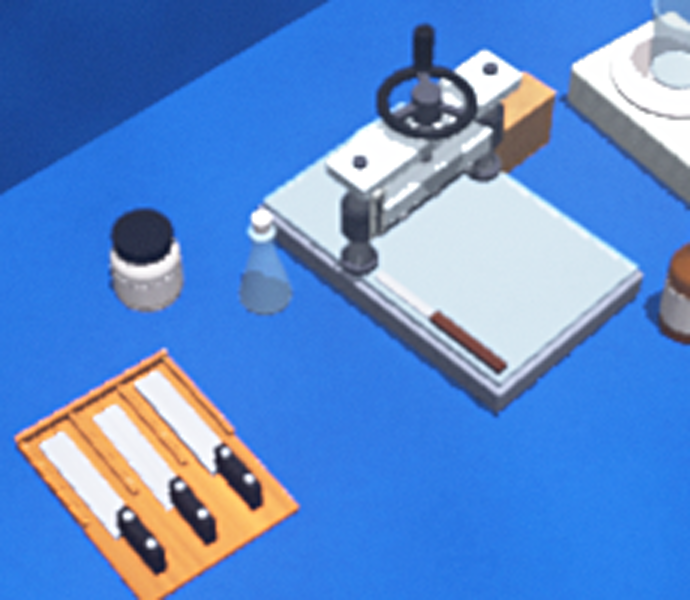

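```bash
cat > fit.py <<'E'
from h import *
from scipy.optimize import least_squares
S,D=cam('scene'),cam('side')
a=lambda l:np.array(l)/3+[200,200]
b=lambda l:np.array(l)/3+[210,160]
def fit(obs,g):
    def f(p):
        c,s=np.cos(p[2]),np.sin(p[2]);M=np.array([[c,-s,0],[s,c,0],[0,0,1]])
        return np.concatenate([(proj(cm,np.array(P)@M.T+[p[0],p[1],0])-uv).ravel() for cm,P,uv in obs])
    r=least_squares(f,g,loss='soft_l1');print(np.round(r.x,4));print(np.round(r.fun.reshape(-1,2),1).tolist());return r.x
x0,x1=-.195,.125
co=fit([(S,[[x0,.1,.05],[x0,-.1,.05],[x1,-.1,.05],[x1,.1,.05],[-.025,-.108,.186],[-.025,.108,.186],[.025,.108,.186],[.025,-.108,.186]],
 a([[288,133],[83,190],[172,478],[405,408],[103,245],[348,175],[366,217],[118,290]])),
 (D,[[x0,.1,.05],[x0,-.1,.05],[-.025,.108,.186],[.025,.108,.186],[.025,-.108,.186],[-.025,-.108,.186]],
 b([[498,398],[641,272],[374,190],[328,165],[487,50],[522,75]]))],[.7,0,0])
X,Y=.1075,.083
tr=fit([(S,[[-X,-Y,.008],[-X,Y,.008],[X,Y,.02],[X,-Y,.0]],a([[503,143],[660,117],[735,280],[567,320]])),
 (D,[[-X,-Y,.008],[-X,Y,.008],[X,Y,.02],[X,-Y,.02]],b([[298,507],[150,600],[15,438],[165,350]]))],[.7,.3,0])
def W(p,P):
    c,s=np.cos(p[2]),np.sin(p[2]);return np.array([[c,-s,0],[s,c,0],[0,0,1]])@P+[p[0],p[1],0]
print('handles scene z.036+.008:',ray(S,a([[548,158],[599,150],[652,140]]),.044))
print('expect',[W(tr,[-.062,y,.044]) for y in(-.053,0,.053)])
print('knob side',ray(D,b([[424,47]]),.236),'wheel',ray(D,b([[427,102]]),.211),W(co,[0,0,.211]))
E
python3 fit.py
```

```text
[ 0.6366 -0.0284  0.0513]
[[-0.2, -1.1], [0.7, -1.4], [0.5, -1.5], [-1.5, -1.5], [-1.6, -0.9], [0.2, -1.2], [0.8, -0.1], [-1.7, 0.1], [0.3, -5.3], [-1.0, -2.1], [-3.8, -0.3], [-1.3, -1.5], [-1.0, -0.8], [0.2, -0.7]]
[ 0.591   0.3426 -0.0643]
[[-0.5, -0.7], [0.3, -1.9], [0.9, -1.0], [-1.1, 1.5], [0.9, -0.8], [-1.2, 1.8], [-0.3, -0.8], [-0.2, -0.9]]
handles scene z.036+.008: [[0.5381193  0.29101275 0.044     ]
 [0.54325397 0.34107545 0.044     ]
 [0.54673501 0.39445834 0.044     ]]
expect [array([0.52573479, 0.29366893, 0.044     ]), array([0.5291414 , 0.34655934, 0.044     ]), array([0.53254801, 0.39944974, 0.044     ])]
knob side [[ 0.66776261 -0.05353558  0.236     ]] wheel [[ 0.63093003 -0.02377323  0.211     ]] [ 0.63656482 -0.02839139  0.211     ]
```

```bash
python3 -m pendant '[[[-2,-4,-3],[0,0,0],8],[[-3.8,-1,-4.4],[0,0,0],8],[[-3.8,0,-4.4],[0,0,0],8],[[-3.8,0,-4.4],[0,0,0],8],[[-3.8,0,-4.4],[0,0,0],8],[[-3.8,0,-4.4],[0,0,0],8],[[-3.8,0,-4.4],[0,0,0],8],[[-3.8,0,-4.4],[0,0,0],8]]' 30
```

```text
clock: 1.1
eef_pos: [0.3928, -0.1496, 0.3043]
tcp_rot: [0.151, -0.153, 0.692, -0.69]
wrist_force: [1.1, -0.6, -0.3]
width: 0.0802
```

```bash
python3 -m pendant '[[[-3.8,0,-4.4],[0,0,0],8],[[-3.8,0,-4.4],[0,0,0],8],[[-3.8,0,-4.4],[0,0,0],8],[[-3.8,0,-4.4],[0,0,0],8],[[-3.8,0,-4.4],[0,0,0],8],[[-3.8,0,-4.4],[0,0,0],8],[[0,0,0],[0,-10.5,0],8],[[0,0,0],[0,-10.5,0],8]]'; python3 -c "
from h import *
print(bot.state()['joint_positions'],rot(bot.state()['tcp_rot']))"
```

```text
clock: 2.1
eef_pos: [0.4885, 0.2022, 0.3035]
tcp_rot: [0.278, -0.279, 0.651, -0.648]
wrist_force: [-0.5, 0.1, -0.4]
width: 0.0799
[ 0.01453663  0.34024601 -0.6084946   1.77673599  0.21119048  1.09313187
 -1.42603205] [[-6.89575205e-01 -3.95467564e-03  7.24203285e-01]
 [-7.24213891e-01  3.03975670e-03 -6.89568705e-01]
 [ 5.25618773e-04 -9.99987560e-01 -4.96017189e-03]]
```

```bash
python3 -m pendant '[[[0,1.5,0],[0,-10.5,0],8],[[0,1.5,0],[0,-10.5,0],8],[[0,1.5,0],[0,-10.5,0],8],[[0,1.5,0],[0,-10.5,0],8],[[0,1.5,0],[0,-10.5,0],8],[[0,1.5,0],[0,-10.5,0],8],[[0,1.5,0],[0,-10.5,0],8],[[0,1.5,0],[0,-10.5,0],8]]'; python3 -m pendant '[[[0,1,0],[0,-10.5,0],8],[[0,0,0],[0,-10.5,0],8],[[0,0,0],[0,-10.5,0],8],[[0,0,0],[0,-10.5,0],8],[[0,0,0],[0,-3,0],8]]'
python3 - <<'E'
from h import *
s=bot.state();im=optics.get_image('wrist');cv2.imwrite('pics/w1.png',im)
print(np.round(s['joint_positions'],2),rot(s['tcp_rot']).round(3))
np.save('w1.npy',np.r_[s['eef_pos'],s['tcp_rot']])
E
```

```text
clock: 3.1
eef_pos: [0.4868, 0.202, 0.1785]
tcp_rot: [-0.646, 0.647, -0.288, 0.284]
wrist_force: [-0.1, -0.4, 1.1]
width: 0.0799
clock: 3.72
eef_pos: [0.4851, 0.2, 0.165]
tcp_rot: [-0.707, 0.707, -0.014, 0.006]
wrist_force: [0.3, -0.4, 0.6]
width: 0.0802
[ 0.27  0.69 -1.01  1.89  0.7   0.98  0.48] [[ 1.    -0.012  0.028]
 [-0.028 -0.     1.   ]
 [-0.012 -1.    -0.001]]
```

View pics/w1.png

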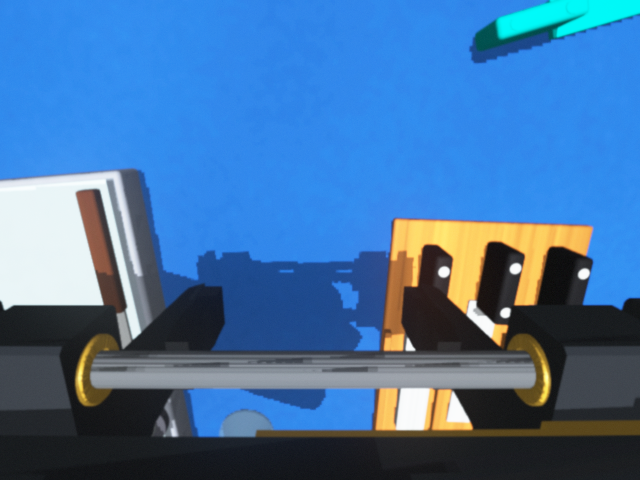

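```bash
python3 -m pendant '[[[5,0,0],[0,0,0],8],[[5,0,0],[0,0,0],8],[[4,0,0],[0,2,0],8]]'
python3 - <<'E'
from h import *
s=bot.state();im=optics.get_image('wrist');cv2.imwrite('pics/w2.png',im)
np.save('w2.npy',np.r_[s['eef_pos'],s['tcp_rot']])
crop(im,340,20,300,290,2,'pics/w2c.png')
E
```

```text
clock: 4.15
eef_pos: [0.6255, 0.1958, 0.1622]
tcp_rot: [-0.706, 0.708, -0.027, 0.017]
wrist_force: [0.7, 0.6, -0.2]
width: 0.0799
```

View pics/w2c.png

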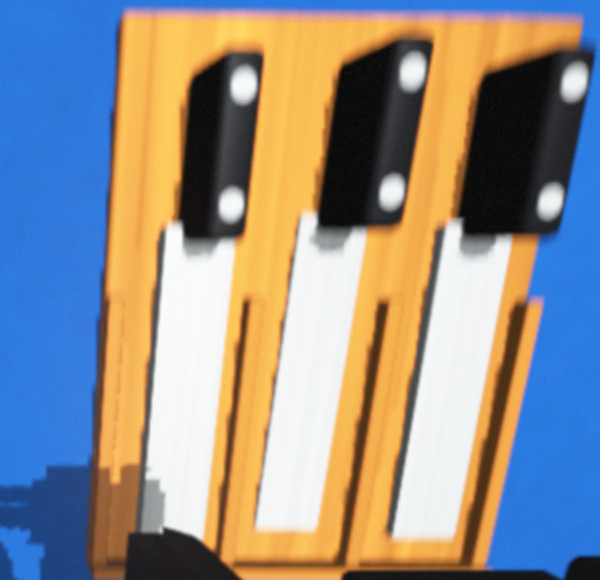

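Run:
```python
from h import *
im=cv2.imread('pics/w2.png').astype(int)
v=np.load('w2.npy');st=dict(eef_pos=v[:3],tcp_rot=v[3:]);c=cam('wrist',st)
for r in(170,200,230):
    print(r,[(u,*im[r,u]) for u in range(405,430)] if r==230 else '')
    g=im[r,:,0]; w=g>170
    print('white runs',[(int(a),int(b)) for a,b in zip(np.where(np.diff(w.astype(int))==1)[0]+1,np.where(np.diff(w.astype(int))==-1)[0]+1) if b-a>10 and im[r,(a+b)//2,2]>180])
for r in(170,200,230): print(r,''.join(f"{im[r,u].sum()//3:4d}" for u in list(range(408,425))+[-1]+list(range(465,485))+[-1]+list(range(532,562))))
```

```text
170 
white runs []
200 
white runs []
230 [(405, np.int64(89), np.int64(182), np.int64(246)), (406, np.int64(92), np.int64(186), np.int64(248)), (407, np.int64(92), np.int64(186), np.int64(248)), (408, np.int64(95), np.int64(189), np.int64(249)), (409, np.int64(95), np.int64(191), np.int64(250)), (410, np.int64(96), np.int64(191), np.int64(250)), (411, np.int64(94), np.int64(175), np.int64(241)), (412, np.int64(85), np.int64(115), np.int64(159)), (413, np.int64(88), np.int64(88), np.int64(91)), (414, np.int64(135), np.int64(131), np.int64(130)), (415, np.int64(220), np.int64(218), np.int64(216)), (416, np.int64(245), np.int64(244), np.int64(243)), (417, np.int64(247), np.int64(247), np.int64(245)), (418, np.int64(247), np.int64(247), np.int64(245)), (419, np.int64(247), np.int64(247), np.int64(246)), (420, np.int64(248), np.int64(248), np.int64(247)), (421, np.int64(249), np.int64(248), np.int64(247)), (422, np.int64(249), np.int64(249), np.int64(247)), (423, np.int64(249), np.int64(249), np.int64(248)), (424, np.int64(250), np.int64(249), np.int64(248)), (425, np.int64(250), np.int6
[... 388 characters left out ...]
75 162 152 198 132 115 117 131 151 161 164 163 161 160 160 163 165 165 165 163 168 172 172 156 118  88  77  78  98 165 230 245 247 246 246
200  174 174 178 178 170 150 118  91  92 157 235 247 248 248 248 249 249 132 170 169 167 167 169 172 173 173 176 178 179 178 175 166 174 224 244 247 247 246 132 169 168 167 164 160 161 165 167 166 166 170 173 173 173 163 116  80  79 104 174 235 245 246 246 244 243 244 244 244 244
230  177 178 179 170 119  89 132 218 244 246 246 246 247 248 248 248 249 131 165 171 173 174 176 177 178 178 167 158 190 236 245 247 246 246 245 246 245 245 131 162 165 170 173 175 175 174 172 168 146 101  77  76 111 194 239 245 245 245 244 242 242 243 243 244 244 244 243 242 241
```

Run:
```python
from h import *
im=cv2.imread('pics/w2.png').astype(float)
v=np.load('w2.npy');st=dict(eef_pos=v[:3],tcp_rot=v[3:]);c=cam('wrist',st)
g=im.mean(2)
for name,f in(('L',lambda r:418-(r-170)*.083),('M',lambda r:486-(r-170)*.2),('R',lambda r:560-(r-170)*.18)):
  out=[]
  for r in range(160,245,6):
    # leaf-top left edge: biggest rise to white; wood edge: drop of red channel
    u0=int(f(r)); seg=slice(u0-12,u0+12)
    bl=im[r,:,0]; sat=im[r,:,2]-im[r,:,0]
    e=[u for u in range(u0-12,u0+12) if bl[u]<170<=bl[u+1]]
    if not e: continue
    e=e[-1]; te=e+(170-bl[e])/(bl[e+1]-bl[e])
    k=[u for u in range(e-12,e+1) if sat[u]>=75>sat[u+1]]
    if not k: continue
    k=k[-1]; be=k+(sat[k]-75)/(sat[k]-sat[k+1])
    yb=ray(c,[[be,r]],[.008])[0]
    from scipy.optimize import brentq
    def d(t):
        q=ray(c,[[te,r]],[.008+t])[0]; return q[1]-(yb[1]-.064*(q[0]-yb[0]))
    out.append(brentq(d,-.02,.03)*1e3)
  print(name,np.round(out,1),np.median(out), yb)
# handle dots -> handle pos
dots=np.array([[243,84],[230,204],[411,71],[391,192],[573,81],[550,201]])/2+[340,20]
print(ray(c,dots,.044).round(4))
```

```text
L [6.8 8.9 8.5 8.9 7.8 7.5 6.9 9.2 8.6 9.1 8.1 7.7 7.3 9.4 8.5] 8.47303335761954 [0.63875976 0.27464908 0.008     ]
M [1.7 1.1 1.2 1.5 2.1 1.6 1.5 0.9 1.9 1.6 1.4 1.2 1.5 2.1 1.7] 1.5052252153424441 [0.64171738 0.32510628 0.008     ]
R [4.5 5.3 5.1 5.  4.9 4.7 4.5 4.4 4.8 5.1 4.9 4.8 4.7 4.4 4.4] 4.825638751730487 [0.64500252 0.38112636 0.008     ]
[[0.5105 0.2962 0.044 ]
 [0.5465 0.2936 0.044 ]
 [0.5096 0.349  0.044 ]
 [0.5457 0.3462 0.044 ]
 [0.5152 0.4009 0.044 ]
 [0.5514 0.3992 0.044 ]]
```

```bash
cat > go.py <<'E'
import sys
from h import *
s=bot.state(); t=np.array(list(map(float,sys.argv[1:4])))
Rm=rot(s['tcp_rot']); print('shift cm',(Rm.T@(t-s['eef_pos'])*100).round(2))
if len(sys.argv)>4:
    y=np.radians(float(sys.argv[4])); x=np.array([np.cos(y),np.sin(y),0]);T=np.c_[x,[0,0,-1],np.cross(x,[0,0,-1])]
    print('turn deg',np.degrees(R.from_matrix(Rm.T@T).as_rotvec()).round(2))
E
python3 go.py .5285 .295 .1622 -4
```

```text
shift cm [-10.83   0.08   9.35]
turn deg [ 0.17  0.15 -0.63]
```

```bash
python3 -m pendant '[[[-4,0,3.5],[0,0,-0.6],4],[[-4,0,3.5],[0,0,0],4],[[-2.8,0,2.4],[0,0,0],4],[[0,3,0],[0,0,0],4],[[0,0,0],[0,0,0],4]]'; python3 go.py .5285 .295 .034 -4
```

```text
clock: 4.82
eef_pos: [0.5271, 0.2974, 0.13]
tcp_rot: [-0.705, 0.708, -0.028, 0.027]
wrist_force: [0.2, 0.3, 0.5]
width: 0.04
shift cm [ 0.17  9.6  -0.19]
turn deg [ 0.18 -0.38 -0.07]
```

```bash
python3 -m pendant '[[[0.1,4,-0.1],[0,0,0],4],[[0.1,4,-0.1],[0,0,0],4],[[0,1.3,0],[0,0,0],4],[[0,0.3,0],[0,0,0],4],[[0,0,0],[0,0,0],1],[[0,0,0],[0,0,0],1],[[0,0,0],[0,0,0],1],[[0,0,0],[0,0,0],1]]' 30; python3 go.py .5285 .295 .034 -4; mkdir -p pics
python3 - <<'E'
from h import *
cv2.imwrite('pics/s1.png',optics.get_image('side'))
E
```

```text
clock: 5.82
eef_pos: [0.5344, 0.2969, 0.0401]
tcp_rot: [0.708, -0.705, 0.027, -0.032]
wrist_force: [-0.2, 0.0, -0.4]
width: 0.0139
shift cm [-0.58  0.6  -0.24]
turn deg [-0.18 -0.75  0.44]
```

```bash
sed -i '/^print(.handles/,$d' fit.py
cat >> fit.py <<'E'
def inv(p,P):
    c,s=np.cos(p[2]),np.sin(p[2]);return (np.array(P)-[p[0],p[1],0])@np.array([[c,-s,0],[s,c,0],[0,0,1]])
if __name__=='__main__':
    o=[ray(S,a([[45,82]]),.140)[0],ray(D,b([[688,335]]),0.0)[0],ray(S,a([[68,185]]),0.0)[0],ray(S,a([[435,375]]),0.)[0]]
    print(np.round(o,3),inv(co,o).round(3))
    print('pre',W(co,[-.213,0,.2]),'in',W(co,[-.115,0,.083]))
E
python3 fit.py | tail -9; python3 go.py .424 -.040 .2 3
```

```text
[[-0.5, -0.7], [0.3, -1.9], [0.9, -1.0], [-1.1, 1.5], [0.9, -0.8], [-1.2, 1.8], [-0.3, -0.8], [-0.2, -0.9]]
[[ 0.389 -0.152  0.14 ]
 [ 0.379 -0.145  0.   ]
 [ 0.401 -0.154  0.   ]
 [ 0.71   0.124  0.   ]] [[-0.253 -0.111  0.14 ]
 [-0.263 -0.103  0.   ]
 [-0.242 -0.114  0.   ]
 [ 0.081  0.149  0.   ]]
pre [ 0.42384465 -0.03930599  0.2       ] in [ 0.5217159  -0.03428425  0.083     ]
shift cm [ -8.09 -16.16 -34.43]
turn deg [-0.15 -7.75  0.45]
```

```bash
python3 -m pendant '[[[0,-3,0],[0,0,0],1],[[0,-5,0],[0,0,0],1],[[0,-5,-1],[0,0,0],1],[[-1,-4,-4],[0,-1,0],1],[[-1.2,0,-5],[0,-1.5,0],1],[[-1.2,0,-5],[0,-1.5,0],1],[[-1.2,0,-5],[0,-1.5,0],1],[[-1.2,0,-5],[0,-1.5,0],1]]' 40;python3 -c "
from fit import *;print(W(co,[-.205,.025,.2]),W(co,[-.109,.025,.082]))" | tail -1; python3 go.py .4307 -.0139 .2 3
```

```text
clock: 6.88
eef_pos: [0.4652, 0.0483, 0.2149]
tcp_rot: [0.709, -0.705, -0.024, 0.015]
wrist_force: [3.9, 9.7, -2.0]
width: 0.0166
[ 0.43055308 -0.01392889  0.2       ] [ 0.52642696 -0.00900964  0.082     ]
shift cm [-3.8   1.41 -6.03]
turn deg [-0.33  0.13  0.71]
```

```bash
python3 -m pendant '[[[0,0,0],[0,0,0],1]]'
python3 - <<'E'
from h import *
w=optics.get_image('wrist'); s=optics.get_image('side')
o=np.hstack([cv2.resize(w,(400,300)),cv2.resize(s[150:390,220:540],(400,300))]);cv2.imwrite('pics/m1.png',o)
E
```

```text
clock: 7.0
eef_pos: [0.4644, 0.0449, 0.2144]
tcp_rot: [0.708, -0.705, -0.021, 0.013]
wrist_force: [1.2, 0.9, -1.1]
width: 0.0137
```

View pics/m1.png

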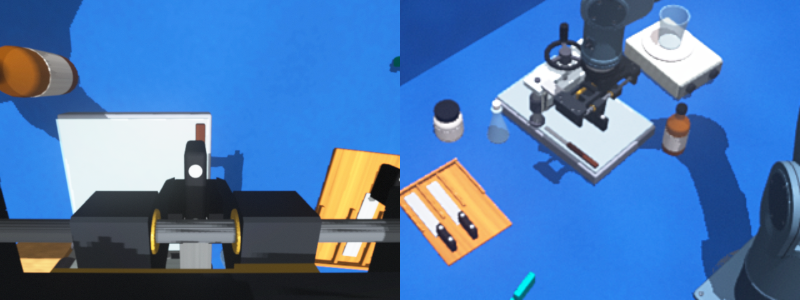

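```bash
python3 -m pendant '[[[-3,0,0],[0,0,0],1],[[-1,0,-2],[0,0,0],1],[[0,1,-2.5],[0,0,0],1],[[0,3,-1],[0,0,0.5],1],[[0,3,0],[0,0,0],1],[[0,2.5,0],[0,0,0],1],[[0,0,0],[0,0,0],1]]'; python3 go.py .4307 -.0139 .082 3
```

```text
clock: 7.98
eef_pos: [0.4347, 0.0011, 0.1156]
tcp_rot: [0.71, -0.703, -0.026, 0.02]
wrist_force: [0.1, 0.6, -1.0]
width: 0.0135
shift cm [-0.53  3.34 -1.5 ]
turn deg [-0.6   0.73  0.5 ]
```

```bash
python3 -m pendant '[[[-0.3,1.5,-0.7],[-0.6,0,0.5],1],[[0,1.2,-0.7],[0,0,0],1],[[0,0.5,0],[0,0,0],1],[[0,0,0],[0,0,0],1]]'; python3 go.py .4307 -.0139 .082 3;  python3 -m pendant '[[[0,0.2,0],[0,0,0],1],[[0,0,0],[0,0,0],1]]';python3 go.py .4307 -.0139 .082 3
python3 - <<'E'
from h import *
w=optics.get_image('wrist'); s=optics.get_image('side')
cv2.imwrite('pics/w3.png',w);cv2.imwrite('pics/s3.png',s)
E
```

```text
clock: 8.48
eef_pos: [0.4361, -0.0118, 0.0839]
tcp_rot: [0.707, -0.706, -0.025, 0.022]
wrist_force: [0.1, -0.3, -1.7]
width: 0.0137
shift cm [-0.56  0.19 -0.18]
turn deg [-0.06  0.81  0.23]
clock: 8.72
eef_pos: [0.4369, -0.0115, 0.083]
tcp_rot: [0.707, -0.707, -0.026, 0.022]
wrist_force: [-0.5, -0.4, -1.6]
width: 0.0138
shift cm [-0.64  0.09 -0.2 ]
turn deg [-0.02  0.82  0.33]
```

```bash
python3 -m pendant '[[[0,0.2,0],[0,0,0.3],1],[[0,0.1,0],[0,0,0],1]]'; python3 -m pendant '[[[0,0.2,0],[0,0,0],1],[[0,0,0],[0,0,0],1]]'
```

```text
clock: 9.07
eef_pos: [0.4373, -0.0113, 0.0826]
tcp_rot: [-0.705, 0.708, 0.024, -0.023]
wrist_force: [-5.1, -2.3, 16.5]
width: 0.0137
clock: 9.32
eef_pos: [0.4374, -0.0111, 0.0831]
tcp_rot: [-0.704, 0.709, 0.025, -0.023]
wrist_force: [0.2, 0.0, -1.4]
width: 0.0139
```

```bash
python3 go.py .5225 -.0095 .083 3; python3 -m pendant '[[[1.5,0,0],[0,0.5,0.2],1],[[1.5,0,0],[0,0,0],1],[[1.5,0,0],[0,0,0],1],[[1.5,0,0],[0,0,0],1]]';python3 go.py .5225 -.0095 .083 3
```

```text
shift cm [ 8.5   0.02 -0.41]
turn deg [0.41 0.89 0.08]
clock: 9.82
eef_pos: [0.4948, -0.0077, 0.0828]
tcp_rot: [-0.703, 0.71, 0.017, -0.025]
wrist_force: [-15.0, -1.7, 20.3]
width: 0.0135
shift cm [ 2.75 -0.04 -0.34]
turn deg [ 0.57  0.4  -0.64]
```

```bash
python3 -m pendant '[[[0,-0.1,0],[0,0,-0.6],1],[[0,0,0],[0,0,0],1]]';python3 go.py .5225 -.0095 .083 3
python3 - <<'E'
from h import *
w=optics.get_image('wrist'); s=optics.get_image('side')
o=np.hstack([cv2.resize(w[100:400,120:520],(400,300)),cv2.resize(s[200:320,290:450],(400,300),interpolation=cv2.INTER_CUBIC)]);cv2.imwrite('pics/m2.png',o)
E
```

```text
clock: 10.07
eef_pos: [0.4958, -0.0073, 0.0836]
tcp_rot: [-0.704, 0.71, 0.021, -0.021]
wrist_force: [-0.8, 0.4, -1.4]
width: 0.0139
shift cm [ 2.65  0.06 -0.37]
turn deg [ 0.52  0.41 -0.01]
```

View pics/m2.png

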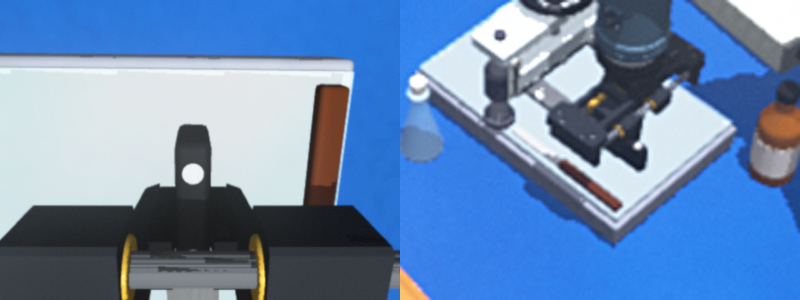

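```bash
python3 -m pendant '[[[1.2,-0.03,-0.2],[0,0,0],1],[[1.2,0,-0.2],[0,0,0],1],[[0.8,0,0],[0,0,0],1],[[0,0,0],[0,0,0],1]]';python3 go.py .5225 -.0095 .083 3
```

```text
clock: 10.68
eef_pos: [0.5313, -0.0101, 0.0839]
tcp_rot: [-0.704, 0.71, 0.021, -0.02]
wrist_force: [0.6, 0.4, -2.4]
width: 0.0134
shift cm [-0.87  0.09  0.11]
turn deg [0.51 0.34 0.06]
```

```bash
python3 -m pendant '[[[0,0.05,0],[0,0,0],1],[[0,0,0],[0,0,0],3],[[0,0,0],[0,0,0],4],[[0,-3,0],[0,0,0],4],[[0,-4,0],[0,0,0],4],[[0,0,0],[0,0,-10.5],4],[[0,0,0],[0,0,-10.5],4],[[0,0,0],[0,0,-10.5],4]]'; python3 -m pendant '[[[0,0,0],[0,0,-10.5],4],[[0,0,0],[0,0,-10.5],4],[[0,0,0],[0,0,-4],4],[[0,0,0],[0,0,0],4]]'
python3 - <<'E'
from h import *
s=bot.state();w=optics.get_image('wrist');cv2.imwrite('pics/w4.png',w)
np.save('w4.npy',np.r_[s['eef_pos'],s['tcp_rot']]);print(rot(s['tcp_rot']).round(3),s['joint_positions'].round(2))
E
```

```text
clock: 11.68
eef_pos: [0.5394, -0.0185, 0.1567]
tcp_rot: [-0.679, 0.699, 0.175, 0.143]
wrist_force: [2.6, -1.9, -0.6]
width: 0.0401
clock: 12.18
eef_pos: [0.538, -0.036, 0.1518]
tcp_rot: [-0.641, 0.699, 0.24, 0.209]
wrist_force: [0.1, 0.3, 0.1]
width: 0.04
[[ 0.797  0.603 -0.015]
 [ 0.066 -0.064  0.996]
 [ 0.6   -0.795 -0.091]] [ 0.66  0.53 -0.86  2.36  2.12  0.53 -0.39]
```

View pics/w4.png

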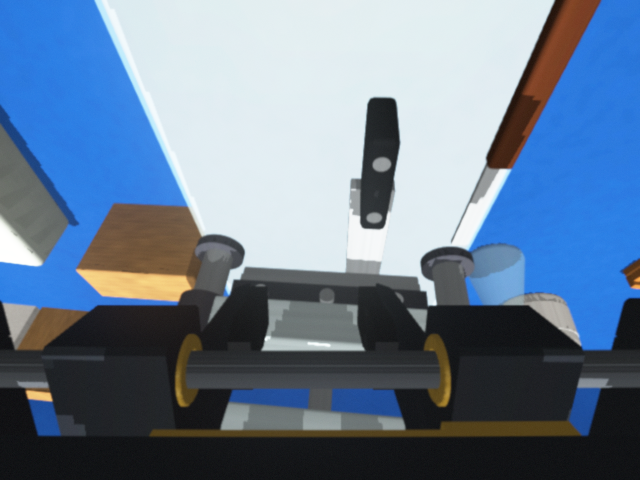

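```bash
python3 - <<'E' | tail -30
from fit import *
v=np.load('w4.npy');c=cam('wrist',dict(eef_pos=v[:3],tcp_rot=v[3:]))
for z in(.05,.06,.064,.066,.068,.08):
    print(z,proj(c,[W(co,[-.004,y,z]) for y in(-.065,0,.032,.065)]).round(1).tolist())
print('bed cols front feet', proj(c,[W(co,[0,y,.05]) for y in(-.088,.088)]).round(1).tolist())
im=cv2.imread('pics/w4.png').mean(2)
for u in(260,300,340,363,400): print(u,im[255:310,u].astype(int).tolist())
crop(cv2.imread('pics/w4.png'),190,210,270,120,2.9,'pics/w4c.png')
E
```

```text
[ 0.6366 -0.0284  0.0513]
[[-0.2, -1.1], [0.7, -1.4], [0.5, -1.5], [-1.5, -1.5], [-1.6, -0.9], [0.2, -1.2], [0.8, -0.1], [-1.7, 0.1], [0.3, -5.3], [-1.0, -2.1], [-3.8, -0.3], [-1.3, -1.5], [-1.0, -0.8], [0.2, -0.7]]
[ 0.591   0.3426 -0.0643]
[[-0.5, -0.7], [0.3, -1.9], [0.9, -1.0], [-1.1, 1.5], [0.9, -0.8], [-1.2, 1.8], [-0.3, -0.8], [-0.2, -0.9]]
0.05 [[250.1, 250.4], [331.6, 254.9], [372.9, 257.1], [416.3, 259.5]]
0.06 [[247.6, 260.8], [330.9, 265.6], [373.1, 268.0], [417.4, 270.5]]
0.064 [[246.5, 265.1], [330.6, 270.0], [373.1, 272.4], [417.8, 275.0]]
0.066 [[246.0, 267.3], [330.4, 272.2], [373.1, 274.7], [418.1, 277.3]]
0.068 [[245.5, 269.4], [330.2, 274.5], [373.2, 277.0], [418.3, 279.6]]
0.08 [[242.3, 283.0], [329.2, 288.4], [373.3, 291.1], [419.7, 294.0]]
bed cols front feet [[223.1, 251.8], [445.6, 264.0]]
260 [233, 233, 232, 233, 233, 232, 233, 232, 233, 233, 232, 225, 180, 118, 97, 94, 95, 94, 93, 95, 97, 97, 97, 97, 93, 79, 63, 54, 68, 99, 107, 77, 47, 40, 39, 38, 37, 39, 36, 36, 37, 36, 36, 36, 36, 35, 35, 34, 34, 35, 34, 31, 32, 32, 34]
300 [232, 233, 233, 233, 234, 234,
[... 261 characters left out ...]
234, 234, 233, 234, 234, 234, 234, 232, 219, 169, 115, 99, 98, 98, 97, 98, 96, 98, 98, 98, 96, 94, 81, 67, 55, 54, 54, 51, 51, 52, 51, 52, 51, 52, 51, 51, 49, 50, 50, 54, 71, 98, 113, 117, 117, 116, 118]
363 [245, 245, 245, 243, 230, 192, 163, 158, 160, 157, 160, 157, 158, 159, 159, 159, 158, 150, 130, 106, 99, 96, 96, 96, 97, 95, 95, 95, 96, 95, 89, 65, 46, 42, 40, 39, 39, 40, 40, 37, 39, 38, 40, 37, 39, 35, 36, 37, 36, 36, 36, 37, 35, 35, 35]
400 [235, 235, 235, 234, 234, 234, 234, 234, 234, 234, 234, 234, 233, 233, 233, 233, 233, 234, 234, 228, 192, 136, 101, 95, 95, 94, 94, 96, 93, 92, 93, 94, 93, 88, 69, 54, 49, 51, 61, 86, 107, 115, 115, 107, 89, 69, 52, 40, 36, 35, 32, 34, 31, 33, 31]
```

View pics/w4c.png

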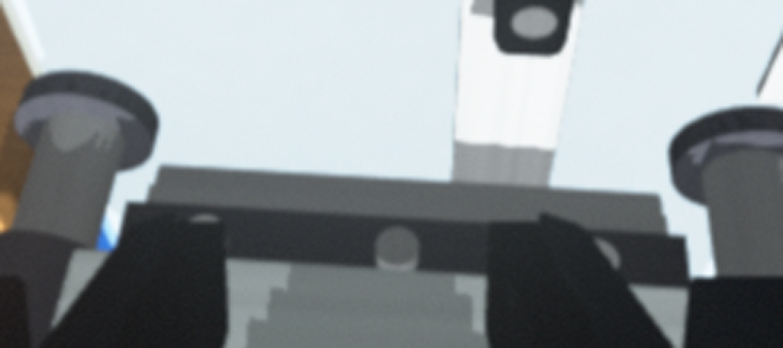

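```bash
python3 - <<'E' | tail -7
from fit import *
print('side knob',ray(D,b([[424,30],[424,47]]),[.255,.236]).round(4).tolist(),'hub',ray(D,b([[427,90]]),.218).round(4), 'rim c',ray(D,b([[427,101]]),.211).round(4))
print('scene knob',ray(S,a([[207,235]]),.236).round(4),'rim c',ray(S,a([[231,217]]),.211).round(4),'hub',ray(S,a([[231,207]]),.218).round(4))
print('fit',W(co,[0,0,.211]))
E
python3 go.py .6 -.055 .31 0
```

```text
[ 0.6366 -0.0284  0.0513]
[[-0.2, -1.1], [0.7, -1.4], [0.5, -1.5], [-1.5, -1.5], [-1.6, -0.9], [0.2, -1.2], [0.8, -0.1], [-1.7, 0.1], [0.3, -5.3], [-1.0, -2.1], [-3.8, -0.3], [-1.3, -1.5], [-1.0, -0.8], [0.2, -0.7]]
[ 0.591   0.3426 -0.0643]
[[-0.5, -0.7], [0.3, -1.9], [0.9, -1.0], [-1.1, 1.5], [0.9, -0.8], [-1.2, 1.8], [-0.3, -0.8], [-0.2, -0.9]]
side knob [[0.6699, -0.0547, 0.255], [0.6678, -0.0535, 0.236]] hub [[ 0.6374 -0.0295  0.218 ]] rim c [[ 0.6319 -0.0247  0.211 ]]
scene knob [[ 0.6722 -0.0541  0.236 ]] rim c [[ 0.6421 -0.0298  0.211 ]] hub [[ 0.6376 -0.0281  0.218 ]]
fit [ 0.63656482 -0.02839139  0.211     ]
shift cm [14.22 -8.72 -3.4 ]
turn deg [ 4.78  2.44 37.07]
```

```bash
python3 -m pendant '[[[3,-4,-0.5],[0,0,0],7],[[3,-4,-0.5],[0,0,0],7],[[3,-4,-0.5],[0,0,0],7],[[0,0,0],[1.5,0.6,10],7],[[0,0,0],[1.5,0.6,10],7],[[0,0,0],[1,0.6,9],7],[[0,0,0],[0.8,0.6,8],7],[[0,0,0],[0,0,0],7]]'; python3 go.py .67 -.0545 .30 0
```

```text
clock: 13.22
eef_pos: [0.5451, -0.0526, 0.2559]
tcp_rot: [-0.682, 0.727, 0.046, 0.063]
wrist_force: [0.0, -0.5, -0.5]
width: 0.0699
shift cm [13.02 -2.44 -0.1 ]
turn deg [ 3.66 -1.37  8.79]
```

```bash
python3 -m pendant '[[[1,-4.8,0],[3,-1,8],7],[[4,0,0],[0,0,0],7],[[4,0,0],[0,0,0],7],[[3.5,0,0],[0,0,0],7],[[0,0,0],[0,0,0],7]]'; python3 go.py .67 -.0545 .243 0
```

```text
clock: 13.85
eef_pos: [0.6621, -0.0444, 0.3051]
tcp_rot: [-0.704, 0.71, 0.008, 0.006]
wrist_force: [-0.6, -0.2, -0.9]
width: 0.0698
shift cm [ 0.67  6.23 -0.96]
turn deg [0.44 0.18 1.16]
```

```bash
python3 -m pendant '[[[0.7,2,-0.9],[0,0,1],7],[[0,2,0],[0,0,0],6],[[0,1.7,0],[0,0,0],5],[[0,0.5,0],[0,0,0],4]]'; python3 go.py .67 -.0545 .243 0;python3 -m pendant '[[[0,0,0],[0,0,0],1.5],[[0,0,0],[0,0,0],1.5],[[0,0,0],[0,0,0],1.5],[[0,0,0],[0,0,0],1.5]]' 15
```

```text
clock: 14.35
eef_pos: [0.6675, -0.0509, 0.2421]
tcp_rot: [-0.705, 0.71, 0.006, 0.0]
wrist_force: [-0.4, 0.7, -0.1]
width: 0.0423
shift cm [ 0.25 -0.08 -0.36]
turn deg [0.41 0.46 0.51]
clock: 14.85
eef_pos: [0.6673, -0.0515, 0.2424]
tcp_rot: [-0.704, 0.71, 0.006, 0.001]
wrist_force: [0.6, -0.8, -3.6]
width: 0.0195
```

```bash
cat > arc.py <<'E'
import sys
from h import *
c=np.array([.6329,-.0274]); n=int(sys.argv[1]); st=np.radians(float(sys.argv[2]))
s=bot.state(); p=s['eef_pos']; Rm=rot(s['tcp_rot']); d=p[:2]-c; f=np.arctan2(d[1],d[0])
print('phi',np.degrees(f).round(1),'r',(np.hypot(*d)*1e3).round(1),'F',s['wrist_force'].round(1),'w',s['width'].round(4),'z',p[2].round(4))
q=p
for k in range(1,n+1):
    t=np.array([*(c+.042*np.array([np.cos(f-k*st),np.sin(f-k*st)])),.243]); print((Rm.T@(t-q)*100).round(2).tolist()); q=t
E
python3 arc.py 4 25
```

```text
Traceback (most recent call last):
  File "arc.py", line 5, in <module>
    print('phi',np.degrees(f).round(1),'r',(np.hypot(*d)*1e3).round(1),'F',s['wrist_force'].round(1),'w',s['width'].round(4),'z',p[2].round(4))
                                                                                                         ^^^^^^^^^^^^^^^^
AttributeError: 'float' object has no attribute 'round'
```

```bash
sed -i "s/s\['width'\].round(4)/round(s['width'],4)/" arc.py; python3 arc.py 4 25
```

```text
phi -35.0 r 41.9 F [ 0.6 -0.8 -3.6] w 0.0195 z 0.2424
[-1.34, -0.06, -1.22]
[-1.74, -0.01, -0.53]
[-1.8, -0.02, 0.25]
[-1.53, -0.02, 0.99]
```

```bash
python3 -m pendant '[[[-1.34,0,-1.22],[0,0,0],1.5],[[-1.74,0,-0.53],[0,0,0],1.5],[[-1.8,0,0.25],[0,0,0],1.5],[[-1.53,0,0.99],[0,0,0],1.5]]'; python3 arc.py 5 25
```

```text
clock: 15.35
eef_pos: [0.6057, -0.063, 0.2423]
tcp_rot: [-0.703, 0.712, 0.007, 0.006]
wrist_force: [2.4, -1.8, -1.9]
width: 0.0191
phi -127.4 r 44.8 F [ 2.4 -1.8 -1.9] w 0.0191 z 0.2423
[-1.0, -0.1, 1.61]
[-0.47, -0.03, 1.76]
[0.31, -0.02, 1.79]
[1.04, 0.0, 1.49]
[1.57, 0.02, 0.91]
```

```bash
python3 -m pendant '[[[-1,0,1.61],[0,0,0],1.5],[[-0.47,0,1.76],[0,0,0],1.5],[[0.31,0,1.79],[0,0,0],1.5],[[1.04,0,1.49],[0,0,0],1.5],[[1.57,0,0.91],[0,0,0],1.5]]'; python3 arc.py 6 25
```

```text
clock: 15.98
eef_pos: [0.619, 0.011, 0.2423]
tcp_rot: [-0.699, 0.715, 0.005, 0.007]
wrist_force: [1.1, -10.1, -0.5]
width: 0.0198
phi 109.9 r 40.8 F [  1.1 -10.1  -0.5] w 0.0198 z 0.2423
[1.76, -0.05, 0.35]
[1.73, 0.04, -0.54]
[1.34, 0.05, -1.23]
[0.7, 0.05, -1.68]
[-0.08, 0.04, -1.82]
[-0.84, 0.02, -1.61]
```

```bash
sed -i 's/-.0274/-.0285/' arc.py; python3 -m pendant '[[[1.76,0,0.25],[0,0,0],1.5],[[1.73,0.05,-0.54],[0,0,0],1.5],[[1.34,0.05,-1.25],[0,0,0],1.5],[[0.7,0,-1.7],[0,0,0],1.5],[[-0.08,0,-1.82],[0,0,0],1.5],[[-0.84,0,-1.61],[0,0,0],1.5]]'; python3 arc.py 6 25
```

```text
clock: 16.73
eef_pos: [0.6657, -0.0538, 0.2423]
tcp_rot: [-0.698, 0.716, 0.003, 0.002]
wrist_force: [2.6, 0.1, -5.8]
width: 0.0195
phi -37.7 r 41.4 F [ 2.6  0.1 -5.8] w 0.0195 z 0.2423
[-1.35, -0.05, -1.2]
[-1.76, -0.0, -0.46]
[-1.79, -0.02, 0.32]
[-1.48, -0.04, 1.05]
[-0.9, -0.05, 1.58]
[-0.15, -0.05, 1.81]
```

```bash
python3 -m pendant '[[[-1.35,0,-1.2],[0,0,0],1.5],[[-1.76,0,-0.46],[0,0,0],1.5],[[-1.79,0,0.32],[0,0,0],1.5],[[-1.48,0,1.05],[0,0,0],1.5],[[-0.9,0,1.58],[0,0,0],1.5],[[-0.15,0,1.81],[0,0,0],1.5]]'; python3 arc.py 3 22
```

```text
clock: 17.48
eef_pos: [0.5895, -0.0245, 0.2422]
tcp_rot: [-0.699, 0.715, 0.005, 0.007]
wrist_force: [8.4, -2.6, -8.3]
width: 0.0195
phi 174.7 r 43.6 F [ 8.4 -2.6 -8.3] w 0.0195 z 0.2422
[0.61, -0.11, 1.52]
[0.99, -0.01, 1.26]
[1.39, 0.01, 0.8]
```

```bash
python3 -m pendant '[[[0.55,0,1.52],[0,0,0],1.5],[[0.99,0,1.26],[0,0,0],1.5],[[1.39,0,0.8],[0,0,0],1.5],[[0,0,0],[0,0,0],1.5],[[0,0,0],[0,0,0],3],[[0,0,0],[0,0,0],4.5],[[0,-4,0],[0,0,0],5],[[0,-3,0],[0,0,0],5]]'; python3 arc.py 1 1 | head -1; python3 go.py .545 -.04 .30 3
```

```text
clock: 18.48
eef_pos: [0.6179, 0.0164, 0.3114]
tcp_rot: [-0.698, 0.717, 0.003, 0.004]
wrist_force: [0.3, -0.2, 0.2]
width: 0.0501
phi 108.5 r 47.4 F [ 0.3 -0.2  0.2] w 0.0501 z 0.3114
shift cm [-7.29  1.22 -5.61]
turn deg [ 1.55 -3.02  0.54]
```

```bash
python3 -m pendant '[[[-4.5,0,-2],[1,-1.5,0],4],[[-4.5,0,-2.5],[0,-1.5,0],4],[[0,4,-1],[0,0,0],4],[[0,4,0],[0,0,0],4],[[0,4,0],[0,0,0],4],[[0,3,0],[0,0,0],4],[[0,0,0],[0,0,-10.5],4],[[0,0,0],[0,0,-10.5],4]]';  python3 -m pendant '[[[0,0,0],[0,0,-10.5],4],[[0,0,0],[0,0,-6],4],[[0,0,0],[0,0,0],4]]'; python3 go.py .538 -.036 .152; python3 -c "
from h import *
print(rot(bot.state()['tcp_rot']).round(3))"
```

```text
clock: 19.48
eef_pos: [0.532, -0.0384, 0.1606]
tcp_rot: [0.696, -0.692, -0.152, -0.115]
wrist_force: [0.6, -1.9, -0.9]
width: 0.0398
clock: 19.85
eef_pos: [0.5336, -0.0535, 0.1591]
tcp_rot: [-0.672, 0.701, 0.183, 0.154]
wrist_force: [-0.1, -0.6, -0.4]
width: 0.0403
shift cm [0.15 0.78 1.77]
[[ 0.886  0.463 -0.03 ]
 [ 0.05  -0.03   0.998]
 [ 0.461 -0.886 -0.05 ]]
```

```bash
python3 -m pendant '[[[0,0.8,1.8],[0,0,-6],4],[[0,0,0],[0,0,-4],4],[[0,0,0],[0,0,0],4]]'; python3 - <<'E' | tail -22
from fit import *
s=bot.state();w=optics.get_image('wrist');cv2.imwrite('pics/w5.png',w);np.save('w5.npy',np.r_[s['eef_pos'],s['tcp_rot']])
print(s['eef_pos'],rot(s['tcp_rot']).round(3).tolist())
c=cam('wrist',s)
for z in(.05,.058,.06,.062,.066):
    print(z,proj(c,[W(co,[-.004,y,z]) for y in(-.065,-.05,-.025,0,.032,.05,.065)]).round(1).tolist())
im=w.mean(2)
for u in(260,280,300,320,340,400): print(u,im[235:295,u].astype(int).tolist())
crop(w,190,190,270,140,2.9,'pics/w5c.png')
E
```

```text
clock: 20.23
eef_pos: [0.5346, -0.0521, 0.1547]
tcp_rot: [-0.657, 0.699, 0.212, 0.185]
wrist_force: [-0.7, -0.4, -0.2]
width: 0.0397
[ 0.6366 -0.0284  0.0513]
[[-0.2, -1.1], [0.7, -1.4], [0.5, -1.5], [-1.5, -1.5], [-1.6, -0.9], [0.2, -1.2], [0.8, -0.1], [-1.7, 0.1], [0.3, -5.3], [-1.0, -2.1], [-3.8, -0.3], [-1.3, -1.5], [-1.0, -0.8], [0.2, -0.7]]
[ 0.591   0.3426 -0.0643]
[[-0.5, -0.7], [0.3, -1.9], [0.9, -1.0], [-1.1, 1.5], [0.9, -0.8], [-1.2, 1.8], [-0.3, -0.8], [-0.2, -0.9]]
[ 0.53464874 -0.05213832  0.1546534 ] [[0.841, 0.54, -0.02], [0.054, -0.047, 0.997], [0.538, -0.84, -0.069]]
0.05 [[267.6, 265.9], [286.0, 266.6], [316.9, 267.8], [348.2, 268.9], [388.8, 270.4], [411.9, 271.3], [431.2, 272.0]]
0.058 [[266.1, 273.9], [284.8, 274.7], [316.3, 275.9], [348.2, 277.1], [389.5, 278.7], [413.0, 279.6], [432.8, 280.3]]
0.06 [[265.7, 276.0], [284.5, 276.7], [316.2, 277.9], [348.2, 279.2], [389.7, 280.8], [413.3, 281.7], [433.2, 282.5]]
0.062 [[265.3, 278.0], [284.2, 278.8], [316.0, 280.0], [348.2, 281.3], [389.9, 282.9], [413.7, 283.9], [433.6, 284.6]]
0.066 [[264.5, 282.2], [283.6, 283
[... 1117 characters left out ...]
30, 229, 229, 229, 230, 230, 230, 229, 225, 194, 141, 102, 94, 96, 94, 93, 95, 95, 94, 95, 89, 72, 56, 54, 53, 53, 53, 53]
340 [232, 232, 231, 232, 231, 232, 231, 231, 231, 231, 231, 231, 231, 231, 231, 232, 232, 231, 230, 230, 231, 230, 231, 229, 230, 231, 230, 231, 231, 231, 230, 230, 230, 229, 230, 230, 230, 229, 230, 230, 229, 222, 181, 126, 99, 93, 94, 94, 92, 95, 95, 94, 93, 87, 68, 56, 52, 54, 51, 54]
400 [44, 49, 92, 181, 234, 245, 246, 246, 246, 246, 245, 244, 244, 244, 244, 244, 243, 243, 243, 243, 243, 243, 243, 243, 242, 240, 239, 238, 235, 232, 232, 232, 231, 230, 229, 228, 229, 229, 230, 229, 230, 229, 229, 225, 202, 145, 101, 91, 91, 89, 93, 91, 91, 90, 90, 84, 71, 55, 48, 48]
```

View pics/w5c.png

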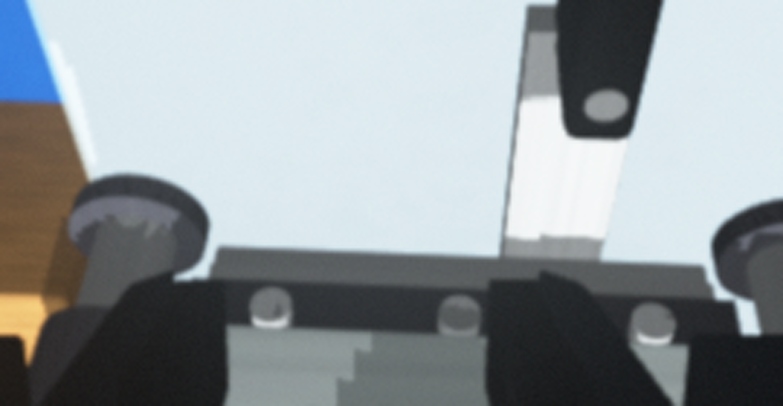

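```bash
python3 - <<'E' | tail -12
from fit import *
from scipy.optimize import brentq
C=[]
for n in('w4','w5'):
    v=np.load(n+'.npy');C.append(cam('wrist',dict(eef_pos=v[:3],tcp_rot=v[3:])))
print('cam in coater',[inv(co,[c[3]])[0].round(4).tolist() for c in C])
foot=[(86.5/2.9+190,70/2.9+210),(139/2.9+190,173/2.9+190)]
dot=[(533/2.9+190,22/2.9+210),(606/2.9+190,105/2.9+190)]
for c,f,d in zip(C,foot,dot):
    print('foot obs',np.round(f,1),'pred',proj(c,[W(co,[-.018,-.088,.05])]).round(1),'dot at',inv(co,ray(c,[d],.086)).round(4))
# edge & beam bottom subpixel
def zat(c,u,v,x): # z where ray meets plane coater-x=x
    return brentq(lambda z: inv(co,ray(c,[[u,v]],z))[0][0]-x,0,.14)
def edges(n,u,r0):
    g=cv2.imread(f'pics/{n}.png').mean(2)[:,u-4:u+5]; sl=.0
    g=cv2.imread(f'pics/{n}.png').mean(2)[:,u]
    i=[k for k in range(r0,r0+45) if g[k]>=163>g[k+1]][0]; e=i+(g[i]-163)/(g[i]-g[i+1])
    j=[k for k in range(i+4,i+25) if g[k]>=75>g[k+1]][0]; b=j+(g[j]-75)/(g[j]-g[j+1]); return e,b
for xb in(-.004,-.01,-.016,-.022):
    r=[]
    for c,n,r0,us in((C[0],'w4',255,(285,295,300,335,340,345)),(C[1],'w5',255,(290,300,310,320,330,340))):
        r.append(np.mean([(zat(c,u,e,-.004),zat(c,u,b,xb)) for u in us for e,b in[edges(n,u,r0)]],0)*1e3)
    print(xb,np.round(r,2).tolist(),'retraction',round((r[0][1]-r[0][0])-(r[1][1]-r[1][0]),2))
E
```

```text
[ 0.6366 -0.0284  0.0513]
[[-0.2, -1.1], [0.7, -1.4], [0.5, -1.5], [-1.5, -1.5], [-1.6, -0.9], [0.2, -1.2], [0.8, -0.1], [-1.7, 0.1], [0.3, -5.3], [-1.0, -2.1], [-3.8, -0.3], [-1.3, -1.5], [-1.0, -0.8], [0.2, -0.7]]
[ 0.591   0.3426 -0.0643]
[[-0.5, -0.7], [0.3, -1.9], [0.9, -1.0], [-1.1, 1.5], [0.9, -0.8], [-1.2, 1.8], [-0.3, -0.8], [-0.2, -0.9]]
cam in coater [[-0.2343, 0.0075, 0.2106], [-0.2336, -0.01, 0.2238]]
foot obs [219.8 234.1] pred [[217.7 238.2]] dot at [[-0.0916  0.0233  0.086 ]]
foot obs [237.9 249.7] pred [[236.4 254. ]] dot at [[-0.0916  0.0236  0.086 ]]
-0.004 [[65.22, 76.87], [58.54, 69.13]] retraction 1.07
-0.01 [[65.22, 80.36], [58.54, 73.17]] retraction 0.51
-0.016 [[65.22, 83.85], [58.54, 77.22]] retraction -0.04
-0.022 [[65.22, 87.33], [58.54, 81.26]] retraction -0.6
```

```bash
python3 -m pendant '[[[3,-5,0],[0,0,0],6],[[3,-5,0],[0,0,0],6],[[2,-3,1],[0,0,10],6],[[0,-4,1],[1.3,0,10],6],[[0,-4,1],[1.3,0,10],6],[[0,-2,1],[0,1.5,6],6],[[0,0,0],[0,1.5,0],6]]'; python3 go.py .619 .0115 .30 0
```

```text
clock: 21.15
eef_pos: [0.514, -0.0411, 0.278]
tcp_rot: [-0.663, 0.743, 0.038, 0.085]
wrist_force: [0.2, 0.1, 0.1]
width: 0.0602
shift cm [10.41 -1.01  5.78]
turn deg [ 6.56 -3.84  9.94]
```

```bash
python3 -m pendant '[[[2,-3,2.5],[6,-2,9],6],[[4,0,1.5],[0,-1.5,0],6],[[3.5,0,1],[0,0,0],6],[[0.5,0,0],[0,0,0],6],[[0,0,0],[0,0,0],6]]'; python3 go.py .619 .0115 .30 0
```

```text
clock: 21.78
eef_pos: [0.6056, 0.0144, 0.3008]
tcp_rot: [0.709, -0.705, -0.004, -0.001]
wrist_force: [-0.2, -1.1, -0.5]
width: 0.0596
shift cm [ 1.34  0.08 -0.3 ]
turn deg [-0.31  0.22  0.41]
```

```bash
python3 -m pendant '[[[1.4,2,-0.3],[0,0,0],6],[[0,2,0],[0,0,0],5],[[0,1.3,0],[0,0,0],4],[[0,0.5,0],[0,0,0],3],[[0,0,0],[0,0,0],1.5],[[0,0,0],[0,0,0],1.5],[[0,0,0],[0,0,0],1.5]]'; python3 arc.py 6 27.5
```

```text
clock: 22.65
eef_pos: [0.616, 0.011, 0.2404]
tcp_rot: [0.709, -0.705, -0.004, -0.0]
wrist_force: [1.4, 0.9, -4.5]
width: 0.0194
phi 113.2 r 43.0 F [ 1.4  0.9 -4.5] w 0.0194 z 0.2404
[2.01, -0.25, 0.23]
[1.89, 0.01, -0.63]
[1.39, 0.0, -1.43]
[0.57, -0.01, -1.91]
[-0.38, -0.01, -1.96]
[-1.24, -0.02, -1.57]
```

```bash
python3 -m pendant '[[[2.01,-0.2,0.23],[0,0,0],1.5],[[1.89,0,-0.63],[0,0,0],1.5],[[1.39,0,-1.43],[0,0,0],1.5],[[0.57,0,-1.91],[0,0,0],1.5],[[-0.38,0,-1.96],[0,0,0],1.5],[[-1.24,0,-1.57],[0,0,0],1.5]]'; python3 arc.py 1 10
```

```text
clock: 23.4
eef_pos: [0.6525, -0.063, 0.2404]
tcp_rot: [0.708, -0.706, 0.001, 0.007]
wrist_force: [-3.6, 6.3, -2.3]
width: 0.0196
phi -60.4 r 39.7 F [-3.6  6.3 -2.3] w 0.0196 z 0.2404
[-0.56, -0.26, -0.5]
```

```bash
python3 -m pendant '[[[0,0,0],[0,0,0],3],[[0,0,0],[0,0,0],5],[[0,-4,0],[0,0,0],5],[[0,-4,0],[0,0,0],5],[[-6,0,1],[0,0,0],4],[[-6,0,1],[0,-1.5,0],4],[[-1,4,0],[0,-1.5,0],4],[[0,5,0],[0,0,0],4]]';  python3 go.py .5346 -.0521 .1547 3
```

```text
clock: 24.4
eef_pos: [0.5255, -0.0456, 0.2395]
tcp_rot: [-0.705, 0.708, 0.025, -0.018]
wrist_force: [0.0, -1.3, 0.5]
width: 0.04
shift cm [ 0.8   8.49 -0.67]
turn deg [0.23 0.49 0.51]
```

```bash
python3 -m pendant '[[[0.5,4,0],[0,0,0],4],[[0.3,4,0.3],[0,0,0],4],[[0,0,0],[0,0,-10.5],4],[[0,0,0.3],[0,0,-10.5],4],[[0,0,0.4],[0,0,-10.5],4],[[0,0,0],[0,0,-6],4],[[0,0,0],[0,0,0],4]]'
cat > meas.py <<'E'
from fit import *
from scipy.optimize import brentq
import sys
n=sys.argv[1]
s=bot.state();w=optics.get_image('wrist');cv2.imwrite(f'pics/{n}.png',w);np.save(n+'.npy',np.r_[s['eef_pos'],s['tcp_rot']])
def zat(c,u,v,x): return brentq(lambda z: inv(co,ray(c,[[u,v]],z))[0][0]-x,0,.14)
def edges(g,u,r0):
    i=[k for k in range(r0,r0+45) if g[k,u]>=163>g[k+1,u]][-1]; e=i+(g[i,u]-163)/(g[i,u]-g[i+1,u])
    j=[k for k in range(i+4,i+25) if g[k,u]>=75>g[k+1,u]][0]; b=j+(g[j,u]-75)/(g[j,u]-g[j+1,u]); return e,b
for n in ['w4','w5']+sys.argv[1:]:
    v=np.load(n+'.npy');c=cam('wrist',dict(eef_pos=v[:3],tcp_rot=v[3:])); g=cv2.imread(f'pics/{n}.png').mean(2); o=[]
    for u in range(284,346,4):
        try: e,b=edges(g,u,250); o.append([zat(c,u,e,-.004),zat(c,u,b,-.0185)])
        except Exception: pass
    im=cv2.imread(f'pics/{n}.png')
    print(n,inv(co,[c[3]])[0].round(4),len(o),(np.median(o,0)*1e3).round(2),'mad',(np.std(o,0)*1e3).round(2))
E
python3 meas.py w6|tail -3; python3 go.py .5346 -.0521 .1547
```

```text
clock: 25.28
eef_pos: [0.5355, -0.0521, 0.151]
tcp_rot: [-0.676, 0.701, 0.179, 0.141]
wrist_force: [0.3, 0.9, -0.1]
width: 0.0399
w4 [-0.2342  0.0075  0.2105] 16 [65.24 85.25] mad [0.04 0.05]
w5 [-0.2336 -0.01    0.2237] 16 [58.48 78.83] mad [0.03 0.04]
w6 [-0.2242 -0.014   0.2346] 0 nan mad nan
shift cm [ 0.03 -0.36 -0.02]
  return _methods._mean(a, axis=axis, dtype=dtype,
  ret = ret.dtype.type(ret / rcount)
  ret = _var(a, axis=axis, dtype=dtype, out=out, ddof=ddof,
  arrmean = um.true_divide(arrmean, div, out=arrmean,
  ret = ret.dtype.type(ret / rcount)
```

```bash
python3 -m pendant '[[[0,-0.2,0],[0,0,-7],4],[[0,0,0],[0,0,-4],4],[[0,0,0],[0,0,0],4]]'; python3 meas.py w7 2>&1|tail -1
python3 - <<'E'
from h import *
w=cv2.imread('pics/w7.png').mean(2)
for u in(290,320): print(w[250:310,u].astype(int).tolist())
E
```

```text
clock: 25.7
eef_pos: [0.5374, -0.0594, 0.1518]
tcp_rot: [-0.66, 0.7, 0.208, 0.174]
wrist_force: [0.2, 0.6, -0.2]
width: 0.0401
w7 [-0.2296 -0.0187  0.2241] 16 [57.33 77.13] mad [0.04 0.06]
[230, 229, 230, 229, 228, 229, 229, 229, 230, 229, 229, 231, 230, 229, 230, 229, 229, 229, 228, 228, 229, 229, 227, 228, 227, 228, 228, 227, 221, 182, 127, 96, 92, 92, 90, 93, 92, 93, 93, 85, 70, 63, 82, 104, 113, 116, 115, 115, 111, 100, 91, 89, 95, 126, 182, 196, 164, 142, 141, 145]
[230, 230, 231, 230, 230, 230, 230, 230, 230, 230, 229, 230, 229, 228, 229, 230, 229, 229, 229, 229, 228, 228, 229, 227, 228, 228, 229, 228, 228, 224, 202, 147, 105, 93, 93, 94, 92, 95, 96, 96, 90, 73, 60, 55, 55, 55, 54, 54, 54, 54, 52, 55, 53, 53, 51, 53, 60, 96, 127, 140]
```

```bash
python3 -m pendant '[[[0,0,1],[0,0,10.5],4],[[0,0,1],[0,0,10.5],4],[[0,0,1],[0,0,10.5],4],[[0,0,1],[0,0,5],4],[[0,0,0],[0,0,0],4]]'; python3 go.py .527 -.0105 .15 2.9
```

```text
clock: 26.38
eef_pos: [0.5445, -0.0617, 0.1486]
tcp_rot: [-0.654, 0.746, 0.095, 0.088]
wrist_force: [-0.4, 1.5, -0.3]
width: 0.0399
shift cm [-1.52 -1.23  5.05]
turn deg [ 7.87 -2.31 14.66]
```

```bash
python3 -m pendant '[[[-0.7,-0.6,2.5],[3,-1,9],4],[[-0.4,0,2.5],[4,-1,5],4],[[0,0,0],[1,0,0.7],4],[[0,0,0],[0,0,0],4]]'; python3 go.py .527 -.0105 .15 2.9
```

```text
clock: 26.88
eef_pos: [0.5297, -0.0113, 0.1462]
tcp_rot: [0.711, -0.703, -0.013, 0.017]
wrist_force: [-0.5, 0.2, -0.3]
width: 0.0401
shift cm [-0.27 -0.38  0.09]
turn deg [-0.63 -0.52 -0.34]
```

```bash
python3 -m pendant '[[[-0.3,3,0.1],[-0.6,-0.5,-0.3],4],[[0,2.3,0],[0,0,0],4],[[0,0.8,0],[0,0,0],4],[[0,0,0],[0,0,0],4]]'; python3 go.py .527 -.0105 .084 2.9
```

```text
clock: 27.38
eef_pos: [0.5253, -0.0134, 0.0844]
tcp_rot: [-0.705, 0.709, 0.019, -0.016]
wrist_force: [-0.3, 0.2, 0.0]
width: 0.0398
shift cm [0.18 0.04 0.29]
turn deg [ 0.31 -0.1   0.26]
```

```bash
python3 -m pendant '[[[0,0,0.3],[0,0,0],2.5],[[0,0,0],[0,0,0],1],[[0,0,0],[0,0,0],1],[[0,0,0],[0,0,0],1]]' 35; python3 -m pendant '[[[-0.4,0,0],[0,0,0],1],[[-0.4,0,0],[0,0,0],1],[[-0.4,0,0],[0,0,0],1]]'; python3 go.py .527 -.0105 .084 2.9
```

```text
clock: 27.88
eef_pos: [0.5262, -0.0103, 0.0862]
tcp_rot: [-0.705, 0.709, 0.02, -0.014]
wrist_force: [0.5, -0.4, -1.5]
width: 0.0136
clock: 28.25
eef_pos: [0.5182, -0.0105, 0.0869]
tcp_rot: [-0.706, 0.708, 0.023, -0.011]
wrist_force: [5.6, 0.3, -5.7]
width: 0.0138
shift cm [ 0.87  0.3  -0.04]
turn deg [ 0.22 -0.14  0.97]
```

```bash
python3 -m pendant '[[[-0.5,0.05,0],[0,0,0.5],1],[[-0.5,0.05,0],[0,0,0.3],1],[[-0.5,0,0],[0,0,0],1],[[-0.5,0,0],[0,0,0],1]]'; python3 -m pendant '[[[-0.7,0,0],[0,0,0],1],[[-0.7,0,0],[0,0,0],1],[[-0.7,0,0],[0,0,0],1],[[-0.7,0,0],[0,0,0],1],[[-1,0,0],[0,0,0],1],[[-1.5,0,0],[0,0,0],1],[[-1.5,0,0],[0,0,0],1],[[-1,0,0],[0,0,0],1]]'; python3 go.py .4307 -.0139 .12 3; python3 -c "
from fit import *;print(inv(co,[bot.state()['eef_pos']]))"|tail -1
```

```text
clock: 28.75
eef_pos: [0.5045, -0.0112, 0.0871]
tcp_rot: [-0.707, 0.707, 0.022, -0.011]
wrist_force: [5.4, 0.9, -5.4]
width: 0.0139
clock: 29.75
eef_pos: [0.4282, -0.0149, 0.0862]
tcp_rot: [0.708, -0.706, -0.025, 0.006]
wrist_force: [-0.4, -0.0, -0.5]
width: 0.0133
shift cm [ 0.35 -3.37  0.09]
turn deg [-0.07 -0.47  1.55]
[[-0.20743244  0.02414304  0.08622514]]
```

```bash
python3 -m pendant '[[[0,-3,0],[0,0,0.5],1],[[0,-4,0],[0,0,0.5],1],[[0,-4,1],[0,0,0],1],[[0,0,3],[0,1,0],1],[[0,0,4],[0,1,0],1],[[0,0,4],[0,1,0],1],[[0,0,4],[0,1,0],1],[[0,0,4],[0,1,0],1]]' 40; python3 -m pendant '[[[1,0,4],[0,1,0],1],[[2,0,4],[0,1,0],1],[[2,0,3],[0,0,0],1],[[1,0,1],[0,0,0],1],[[0,0,0],[0,0,0],1]]'; python3 go.py .5285 .295 .16 -4
```

```text
clock: 30.75
eef_pos: [0.4192, 0.1847, 0.1978]
tcp_rot: [-0.705, 0.708, -0.018, 0.021]
wrist_force: [0.5, -0.3, -1.3]
width: 0.0138
clock: 31.38
eef_pos: [0.4851, 0.3052, 0.1957]
tcp_rot: [-0.704, 0.709, -0.03, 0.031]
wrist_force: [-0.3, -0.3, -2.0]
width: 0.0137
shift cm [ 4.4   3.59 -0.62]
turn deg [ 0.4  -0.89  0.1 ]
```

```bash
python3 -m pendant '[[[2.5,2,-0.3],[0,-0.5,0],1],[[1.7,4,-0.3],[0,-0.5,0],1],[[0,4,0],[0,0,0],1],[[0,2,0],[0,0,0],1],[[0,0,0],[0,0,0],1]]'; python3 go.py .5285 .295 .046 -4
```

```text
clock: 32.0
eef_pos: [0.5251, 0.2908, 0.0735]
tcp_rot: [-0.703, 0.71, -0.024, 0.024]
wrist_force: [-0.3, 0.5, -0.5]
width: 0.0138
shift cm [0.3  2.75 0.47]
turn deg [0.56 0.11 0.09]
```

```bash
python3 -m pendant '[[[0,0.8,0.4],[0.5,0,0],1],[[0.2,1,0.1],[0,0,0],1],[[0,0.5,0],[0,0,0],1],[[0,0,0],[0,0,0],1]]'; python3 go.py .5285 .295 .044 -4
```

```text
clock: 32.5
eef_pos: [0.5291, 0.2975, 0.0525]
tcp_rot: [0.708, -0.706, 0.022, -0.026]
wrist_force: [-0.7, -1.3, -1.3]
width: 0.0136
shift cm [-0.05  0.85 -0.25]
turn deg [-0.15  0.13  0.33]
```

```bash
python3 -m pendant '[[[0,0.4,-0.2],[0,0,0.3],1],[[0,0.3,0],[0,0,0],1],[[0,0,0],[0,0,0],1]]';  python3 -m pendant '[[[0,0.25,0],[0,0,0],1]]'
```

```text
clock: 32.88
eef_pos: [0.5293, 0.2959, 0.0461]
tcp_rot: [0.708, -0.705, 0.023, -0.024]
wrist_force: [-1.7, -0.5, 2.1]
width: 0.0138
clock: 33.0
eef_pos: [0.5294, 0.2962, 0.0441]
tcp_rot: [0.708, -0.705, 0.023, -0.024]
wrist_force: [-6.4, -4.6, 29.3]
width: 0.0136
```

Landed. Release, lift, and check leaf placement, then the knife height.

```bash
python3 -m pendant '[[[0,-0.05,0],[0,0,0],1.5],[[0,0,0],[0,0,0],3],[[0,0,0],[0,0,0],4],[[0,-4,0],[0,0,0],4],[[0,-5,0],[0,0,0],4],[[0,-5,0],[0,0,0],4],[[0,0,-3],[0,0,0],4],[[0,0,-4],[0,0,0],4]]'; python3 -m pendant '[[[5,0,-3],[0,0,0],4],[[4,0,0],[0,0,0],4],[[0,0,0],[0,0,0],4]]'
python3 - <<'E'
from h import *
s=bot.state();w=optics.get_image('wrist');d=optics.get_image('side');print(s['eef_pos'])
np.save('w8.npy',np.r_[s['eef_pos'],s['tcp_rot']]);cv2.imwrite('pics/w8.png',w)
o=np.hstack([cv2.resize(w,(400,300)),cv2.resize(d[160:385,200:500],(400,300),interpolation=cv2.INTER_CUBIC)]);cv2.imwrite('pics/m3.png',o)
E
```

```text
clock: 34.0
eef_pos: [0.5241, 0.2278, 0.1883]
tcp_rot: [0.709, -0.705, 0.021, -0.023]
wrist_force: [0.4, -0.7, -0.3]
width: 0.04
clock: 34.38
eef_pos: [0.6138, 0.1866, 0.1879]
tcp_rot: [0.708, -0.706, 0.022, -0.024]
wrist_force: [-0.7, -0.2, -0.3]
width: 0.0401
[0.61376332 0.18657585 0.18794725]
```

View pics/m3.png

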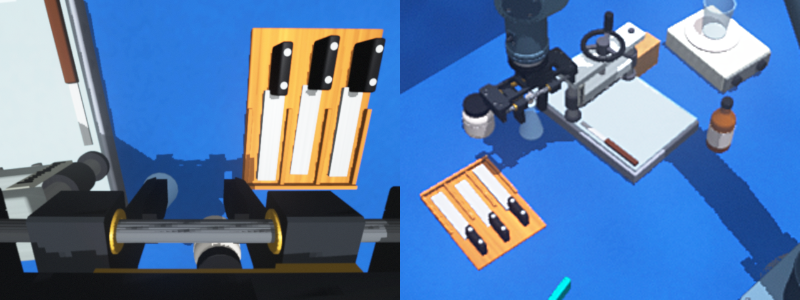

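```bash
python3 -m pendant '[[[-5,0,0],[0,-1,0],4],[[-3,0,-4],[0,-1,0],4],[[0,0,-5],[0,-1,0],4],[[0,0,-5],[0,-1,0],4],[[0,0,-5],[0,-1,0],4],[[0,0.5,-5],[0,-1,0],4],[[0,1.5,-1],[0,0,0],4],[[0,1,0],[0,0,0],4]]'; python3 go.py .5374 -.0554 .1518 3
```

```text
clock: 35.48
eef_pos: [0.519, -0.0552, 0.1566]
tcp_rot: [0.707, -0.706, -0.022, 0.024]
wrist_force: [0.2, 0.1, -0.2]
width: 0.04
shift cm [ 1.83  0.47 -0.14]
turn deg [-0.11  0.7  -0.16]
```

```bash
python3 -m pendant '[[[1.5,0.3,0],[0,0,-10.5],4],[[0,0,0.3],[0,0,-10.5],4],[[0,0,0.4],[0,0,-10.5],4],[[0,0,0],[0,0,-8],4],[[0,0,0],[0,0,-5],4],[[0,0,0],[0,0,-4],4],[[0,0,0],[0,0,0],4]]'; python3 meas.py w9 2>&1|tail -1; sed -i "s/\['w4','w5'\]/['w7']/" meas.py; python3 meas.py w10 2>&1|tail -2
```

```text
clock: 36.35
eef_pos: [0.5364, -0.0591, 0.1494]
tcp_rot: [-0.665, 0.693, 0.217, 0.174]
wrist_force: [-0.3, -0.1, 0.2]
width: 0.0401
w9 [-0.2317 -0.0216  0.2199] 16 [56.5  76.71] mad [0.05 0.07]
w7 [-0.2296 -0.0187  0.2242] 16 [57.34 77.13] mad [0.04 0.06]
w10 [-0.2313 -0.0215  0.2202] 16 [56.51 76.71] mad [0.04 0.07]
```

```bash
python3 -c "
from rig import workorder;print(workorder.sign_off())"
```

```text
the job is handed in; nothing more can be done
None
```

The knife is set to the thickest leaf, the leaf is back in its lane, and I handed the job in at about 36.5 s. The sign-off gave no verdict.

**What I did:** The thickest leaf was the one in the board's lane nearest the casting table. The measured side faces came to about 8.5, 4.8 and 1.5 mm for the 10, 6 and 3 mm leaves, all about 1.5 mm low. I laid it flat on the bed, slid its tip about 40 mm past the knife and let go. I cranked the knife down about 1.6 turns, looked, and added 165°, because the first look did not yet show it bearing on the leaf. I then took the leaf again, drew it out against about 5.5 N of drag, and laid it back in its lane.

**Last checks:**
- **Knife height:** It dropped 0.4–0.8 mm once the leaf was out, matching the roughly 0.7 mm I had wound past contact. That puts the gap at about 9.2–9.6 mm, inside the 7.5–10.7 mm allowed.
- **Leaves and bystanders:** The last picture shows all three leaves flat in their lanes with the handles at the open end. I saw nothing on or around the table out of place. I checked this by eye and did not measure how far anything moved.
- **Gripper:** It was open and clear of everything.

**What disagreed:**
- **Absolute knife height:** The camera read about 6.5 mm above the bed at the end, and 7.3 mm while the knife was resting on the 10 mm leaf. That is about 2.7 mm low, so I relied on height differences between pictures.
- **Knife against crossbeam:** In the final comparison the crossbeam appeared to move about 0.4 mm although nothing turned it, which is why the drop is given as a range.
- **Force on set-down:** The wrist briefly felt about 29 N when the leaf touched the board, and about 20 N when I first slid it along the bed.

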